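# Open the detergent chest and put the scoop away

## Task

Open the lid of the detergent chest (the orange lip is there to lift it by) and swing it right back until it meets its stop, gently: do not fling it, let it fall shut or force it on the stop. Then put the green scoop into the empty compartment, standing upright on the floor of the chest; lower it in rather than dropping it. Leave the lid open on its stop and the other things on the counter where they are.

Things in the scene. Friction and masses are not known exactly. Their poses are not given: they have to be found in the camera images.
- chest: white low chest fixed to the counter, 190 (x) by 270 (y) by 85 mm high, walls and floor 6 mm; origin at the centre of its underside. Its +x points to the hinge side (the robot's left, within 0.3 rad), -x to the lip side. Inside, a divider at y = -10 mm (5 mm thick, 66 mm high): on its -y side fixed blue and white tablets, on its +y side the empty compartment
- lid (a joint): blue lid, 10 mm thick, 0.35 kg, hinged along the chest's +x rim; 0 shut (underside 85 mm above the counter), grows as it opens (rad). The stop lies past upright, between 1.7 and 2.0 rad: where exactly must be felt. Stiff friction hinge (0.2 N m): the lid stays where it is left once more than about 1.1 rad open, also past upright, but falls shut from less
- lid_lip (a point): on the lid: middle of the lower outer edge of the orange lip, a flat tongue 110 mm wide (y), 10 mm thick, sticking out 30 mm beyond the chest's lip-side wall with only the counter, 85 mm down, below it. Axes turn with the lid (the chest's when shut): -x points out of the lip, the hinge axis runs at x = +222, z = +5 mm
- hinge (a point): middle of the hinge axis, at x = 95, z = 90 mm in the chest's frame, axes as the chest's (hinge axis along y)
- well (a point): centre of the floor of the empty compartment (axes as the chest's), which is 178 mm long (x), 136 mm wide (y) and 79 mm deep below the rim
- scoop: green measuring scoop, 70 g, standing upright on its cup, right of the chest: cup 58 mm across at the rim, 50 mm at the foot, 45 mm high; origin at the centre of the cup's underside, z up; a straight handle runs along its +x from the cup to 115 mm from the origin, 14 mm wide, 10 mm thick, its middle 37 mm high
- scoop_grip (a point): point in the middle of the scoop's handle, 60 mm from the scoop's origin along +x and 37 mm up
- soap: yellow soap bar on a blue dish, 50 by 70 mm, 34 mm high, on the right of the chest, leave alone; origin under its centre
- softener: white bottle with blue cap, 80 mm across, 200 mm high, leave alone; origin under its centre
- pegjar: glass jar with steel cap, 84 mm across, 110 mm high, leave alone; origin under its centre
- stain: orange bottle with red cap, 60 mm across, 170 mm high, leave alone; origin under its centre
- lintbrush: brush lying on the counter at the left, leave alone
- cup: white mug, 76 mm across, 80 mm high, leave alone; origin under its centre
Things that resemble listed ones, but are neither listed nor needed, are in the scene too. Of the things that look like the scoop, the smallest one is meant.

How it is judged:
By the outcome, as a careful person would: the job done as asked, in the order asked, and still so for the second after the job is handed in, with the robot touching nothing.
It also fails if it takes over 69 s, if anything falls off the work surface, if the arm or the gripper's body presses on something with over 40 N, if the wrist force passes 120 N, or if a joint passes its speed limit or range.

## Robot

A 6-joint arm with a two-finger parallel gripper is mounted at the origin on the work surface. World frame = base frame: x ahead of the robot, y to its left, z up, the work surface at z = 0. Lengths are in mm, angles in rad, forces in N, time in s.
With the tool pointing down it reaches from about 425 to 925 mm from the base axis. Payload 12.5 kg.
Tool frame: the origin (TCP) lies between the finger pads; the fingertips stand 19 mm ahead of it and the grasp point (between the pads) is the TCP; z points along the fingers, y is the line along which they close (so a half turn about z gives the same grasp; the last joint's range is limited). The gripper opens to 85 mm and grips with 20 to 120 N. Pads are 22 mm wide; open, the fingers measure 114 mm over their backs; the gripper's body (76 mm by 85 mm) begins 54 mm behind the grasp point. The pads swing forward as they close: fully open they stand 13 mm farther back than shut.
Start: joints at [1.028, 0.491, 1.559, -0, 1.092, -0.106], TCP at [264.386, 566.342, 250.327] pointing down, gripper open.
Joint ranges: [-3.1, 3.1], [-0.84, 2.19], [0.05, 2.79], [-1.13, 4.28], [0.06, 2.93], [-2.69, 2.69]. Speed limits (rad/s): [2.22, 2.22, 2.79, 3.14, 3.14, 3.14].

## Interface

Orientations are given as a rotation vector (axis times angle).
In Python, from rig import arm gives the robot as it stands.
- The arm moves only by the shell command python3 -m inch 'ROWS'. ROWS is JSON, a list of rows, each a list of 3 entries, a list of its own where there are three numbers: the shift along the tool's x, y, z as a fraction of full scale, then the turn about the tool's z as a fraction of full scale, then the opening, from 0 (shut) to 1 (fully open). A call has 1 to 12 rows; each row is the pose to reach, as a shift and turn from the pose commanded when the call began, along the tool's axes at that moment; what a row does not reach only later rows make up. Full scale, the value 1, is 0.2 m for a shift and 1.5 rad for a turn. A row lasts 1/8 s, in which the tool goes at most 62.5 mm and 10.7 degrees, less where a joint would pass 70% of its speed; a pose out of reach is approached as far as the arm can. A call with a number of a shift or a turn outside -1 to 1 is refused whole. A call with a gripper value outside its range is refused whole. The fingers move at their own pace and stop on an object; the grip force is fixed at half the most. Time passes only in rows, so rows that repeat a pose let the fingers close. It gives the time, the measured TCP pose, the force, the opening and the grip force at its end, in the units of the state.
- arm.read_state(): the state, without advancing time (a new reading comes with each control period).
- arm.capture(name): name is "scene" or "top"; returns (picture, depth): 480x640x3 uint8, red, green, blue; 480x640 float32, mm along the optical axis (not along the pixel's ray), 0 where there is no reading.
- arm.get_calibration(name): a dict with "fx", "fy", "cx", "cy" (pixels), "eye" and "orientation" of the camera in the world. Camera axes: x right, y down, z forward; pixel columns grow to the right and rows downward; lengths in mm; the calibration is good to about 2 mm. A picture is of the moment at which its call begins. get_calibration takes no time and is no camera call.
- arm.finish_job(): hands the job in; it is judged then, once.
Trained networks look in the newest picture that a camera, given by its name, has taken for a name from the list of things; names that differ only in an ending like _2 or _b are one class to them, and where a whole thing is asked for, a point or a joint stands for the part that bears it (a point fixed in the world has none). Each returns a list of dicts, best first, with "conf" (0 to 1); they miss things now and then, are a little off and sometimes report something else, mostly with a low value. They report only what shows in the picture. A call takes as long as a camera call. They do not tell look-alikes from the thing itself.
- arm.outline_of(target, camera): "region" (480x640 bool, what is visible of it) and "box" ([centre column, centre row, width, height] as shares, 0 to 1, of the picture: columns of its width, rows of its height, round what is visible of it).
- arm.mark_of(target, camera): "point" ([column, row] as shares, 0 to 1, of the picture: columns of its width, rows of its height: a listed point, or the origin of a listed thing).
The state is a dict: "t": time; "joint_positions": joint angles; "joint_velocities": joint speeds; "effort": joint torques, N m; "tool_pos": TCP position; "tcp_rot": TCP orientation; "force": force on the tool from outside, world axes, zero at the start; "ft_torque": the same for the moment, N m; "grip_width": finger opening in mm; "grip_force": force on a finger pad.
Only numpy, scipy, OpenCV 4.12 (cv2) and the standard library are available. Lean on these libraries where they do the work, as an engineer would, in place of code of your own. Each camera call takes 0.05 s, during which the arm holds its last target. There are 200 camera calls.

## Working session

There is one attempt and no reset: what is moved stays moved. The work goes in short steps, Python scripts to look and compute and a shell command to move; the robot and the scene stay as the last step left them, time stands still between calls to the robot, and variables do not carry over. Pictures are saved under pics/ and viewed, at most 10 in all, crops included, and the job is handed in when it is done.

```bash
mkdir -p pics; ls; cat > h.py <<'E'
import numpy as np, cv2
from scipy.spatial.transform import Rotation as R
from rig import arm
def cal(n):
    c=arm.get_calibration(n); o=np.array(c["orientation"],float)
    M=o if o.shape==(3,3) else R.from_rotvec(o).as_matrix()
    return c,M
def cloud(n,depth):
    c,M=cal(n); v,u=np.mgrid[0:480,0:640]
    p=np.stack([(u-c["cx"])/c["fx"]*depth,(v-c["cy"])/c["fy"]*depth,depth],-1)
    return p@M.T+np.array(c["eye"])
def onplane(n,u,v,z):
    c,M=cal(n); d=M@np.array([(u-c["cx"])/c["fx"],(v-c["cy"])/c["fy"],1]); e=np.array(c["eye"],float)
    return e+d*(z-e[2])/d[2]
def proj(n,p):
    c,M=cal(n); q=M.T@(np.array(p)-np.array(c["eye"])); return q[0]/q[2]*c["fx"]+c["cx"],q[1]/q[2]*c["fy"]+c["cy"]
E
python3 - <<'E'
from h import *
for n in ("scene","top"):
    print(arm.get_calibration(n))
    p,d=arm.capture(n); cv2.imwrite(f"pics/{n}0.png",p[:,:,::-1]); np.save(f"{n}0.npy",d)
    for t in ("lid_lip","hinge","scoop","scoop_grip","soap","chest"):
        for r in arm.mark_of(t,n)[:5]:
            u,v=r["point"][0]*640,r["point"][1]*480
            print(n,t,round(r["conf"],2),round(u),round(v),cloud(n,d)[int(min(v,479)),int(min(u,639))].round(), onplane(n,u,v,0 if t in("scoop","soap","chest") else 37 if t=="scoop_grip" else 85).round())
print(arm.read_state())
E
```

```text
pics
{'fx': 472.31337938858934, 'fy': 472.31337938858934, 'cx': 321.1866893907631, 'cy': 242.19628260896886, 'eye': array([1313.65991263,  396.27858424, 1082.43024147]), 'orientation': array([-1.34474549, -2.26475397,  0.88365705])}
scene lid_lip 0.92 296 252 [591. -90.  90.] [587. -91.  85.]
scene lid_lip 0.38 494 332 [542. 465.  38.] [579. 462.  85.]
scene hinge 0.56 361 292 [627. 128.  88.] [626. 128.  85.]
scene hinge 0.42 229 248 [ 624. -308.   28.] [ 663. -267.   85.]
scene hinge 0.25 333 293 [666.  66.  95.] [661.  64.  85.]
scene scoop 0.75 190 271 [ 758. -344.   39.] [ 737. -370.    0.]
scene scoop 0.65 228 247 [ 626. -310.   29.] [ 606. -328.    0.]
scene scoop 0.58 197 188 [ 457. -569.   26.] [ 435. -589.    0.]
scene scoop_grip 0.95 206 188 [ 466. -516.   55.] [ 451. -530.   37.]
scene scoop_grip 0.57 220 229 [ 583. -370.   38.] [ 583. -370.   37.]
scene soap 0.78 253 214 [ 470. -330.   28.] [ 449. -344.    0.]
scene chest 0.73 332 291 [662.  61.  94.] [602.  30.   0.]
{'fx': 563.8699377759315, 'fy': 563.8699377759315, 'cx': 314.12501605957334, 'cy': 243.97387214770805, '
[... 763 characters left out ...]
int_positions': array([ 1.02837479e+00,  4.90859974e-01,  1.55891716e+00, -2.70902055e-05,
        1.09167174e+00, -1.05611836e-01]), 'joint_velocities': array([-6.54555007e-04, -4.58276594e-04,  1.89932086e-04, -8.34809388e-04,
        1.73321913e-03,  8.42414038e-05]), 'effort': array([ 1.78437676e-03, -6.18133736e+01, -2.61819023e+01,  6.05631590e-05,
        1.76879589e-04, -3.35273164e-06]), 'tool_pos': array([264.4033406 , 566.32900071, 250.34590077]), 'tcp_rot': array([6.80663176e-01, 3.06689928e+00, 2.02064945e-04]), 'force': array([-0.01274632, -0.23648377, -0.8694443 ]), 'ft_torque': array([-0.05700393,  0.02903761, -0.03976247]), 'grip_force': 0.0, 'grip_width': 85.32752712428717}
```

View pics/scene0.png

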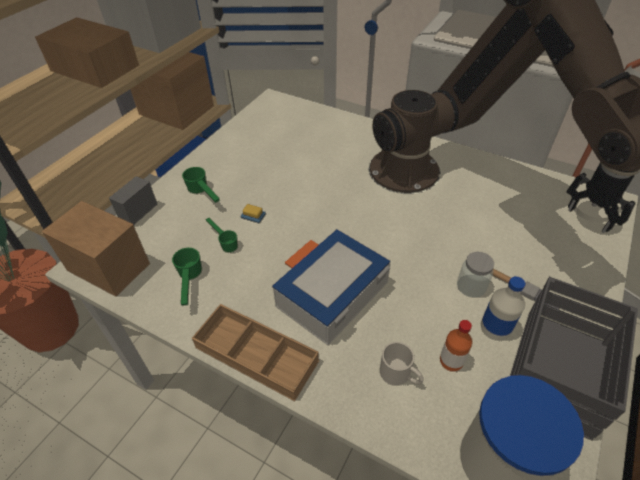

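View pics/top0.png

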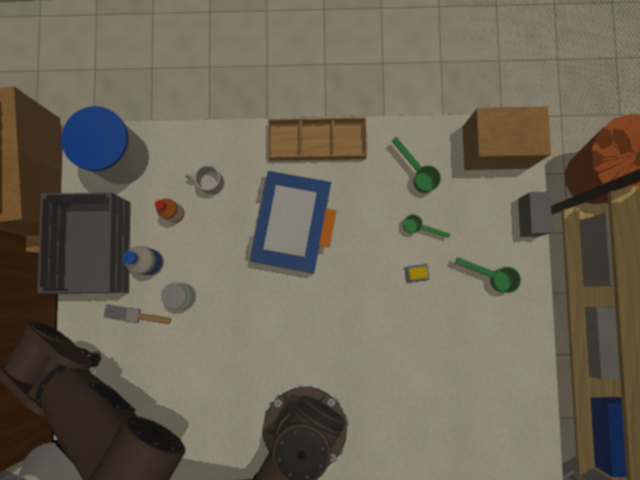

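The pictures show three green scoops: A at top (426,180), large; B at top (412,225), small; C at top (505,280), large. In the scene view they are at (187,262), (229,240) and (195,180). The description points to B, the smallest. The chest lid is at top (290,222), its orange lip at (328,228), and the soap at (417,273). Next I'll crop and measure.

```bash
python3 - <<'E'
from h import *
p=cv2.imread("pics/top0.png"); d=np.load("top0.npy"); P=cloud("top",d)
cv2.imwrite("pics/crop1.png",cv2.resize(p[140:310,230:540],None,fx=2.5,fy=2.5,interpolation=cv2.INTER_CUBIC))
h=cv2.cvtColor(p,cv2.COLOR_BGR2HSV)
g=((h[...,0]>50)&(h[...,0]<85)&(h[...,1]>100)).astype(np.uint8)
n,l,s,c=cv2.connectedComponentsWithStats(g)
for i in range(1,n):
    if s[i,4]>60:
        v,u=np.nonzero(l==i); q=np.array([onplane("top",a,b,41)[:2] for a,b in zip(u,v)])
        r=cv2.minAreaRect(q.astype(np.float32)); print("green",s[i],np.round(r[0]),np.round(r[1]),r[2], c[i])
        # refine: axis via PCA, extents
        m=q.mean(0); w,V=np.linalg.eigh(np.cov((q-m).T)); a=V[:,1]; t=(q-m)@a; b=(q-m)@V[:,0]
        if abs(t.max())<abs(t.min()): pass
        print("  ends",(m+a*t.min()).round(),(m+a*t.max()).round(),"axis",np.arctan2(a[1],a[0]))
# lid blue + white top surface
box=np.zeros((480,640),bool); box[160:285,235:350]=1
lid=box&(P[...,2]>80)&(P[...,2]<110)
hue_or=(h[...,0]<15)&(h[...,1]>150)&box
for nm,m in(("lid",lid&~hue_or),("lip",hue_or)):
    q=P[m][:,:2].astype(np.float32); r=cv2.minAreaRect(q); print(nm,m.sum(),r,P[m][:,2].mean(), "\n",cv2.boxPoints(r).round())
E
```

```text
green [393 138  47  54 564] [ 787. -355.] [189.  77.] 25.009578704833984 [418.86702128 170.96276596]
  ends [ 860. -287.] [ 703. -395.] axis -2.5431605001223305
green [404 218  45  19 279] [ 589. -373.] [134.  43.] 82.83126831054688 [418.84587814 226.67741935]
  ends [ 563. -438.] [ 602. -307.] axis 1.2880122125656481
green [456 258  58  34 556] [ 441. -539.] [178.  71.] 78.11026000976562 [492.70323741 275.37410072]
  ends [ 410. -626.] [ 491. -461.] axis 1.1153555585421238
lid 6212 ((605.8408203125, 19.249305725097656), (233.66278076171875, 270.7236022949219), 78.69351196289062) 94.56019153926977 
 [[ 450.  -69.]
 [ 716. -122.]
 [ 761.  107.]
 [ 496.  160.]]
lip 351 ((507.47491455078125, -67.1536865234375), (31.954654693603516, 261.3440856933594), 81.4658432006836) 107.6652904338662 
 [[ 376.  -64.]
 [ 634. -102.]
 [ 639.  -71.]
 [ 381.  -32.]]
```

View pics/crop1.png

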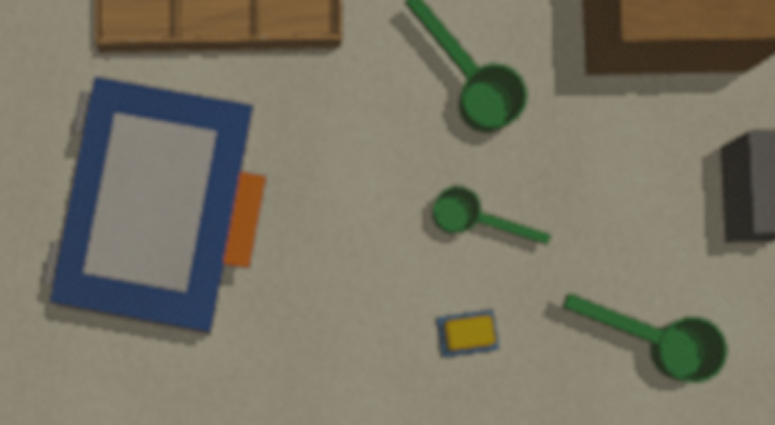

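The crop confirms B: it has the smallest cup and a 144 mm overall length, as described. Its handle points to -y, and the soap is clear of it. Next I'll get the precise chest pose and scoop axis.

```bash
cat > m.py <<'E'
from h import *
s=arm.read_state(); Rm=R.from_rotvec(s["tcp_rot"]).as_matrix(); T=np.array(s["tool_pos"])
def go(p,xdir=None):
    d=Rm.T@(np.array(p)-T)/200; o=[d.round(4).tolist()]
    if xdir is not None:   # world yaw of tool x wanted
        q=Rm.T@np.array([np.cos(xdir),np.sin(xdir),0]); o.append(round(float(np.arctan2(q[1],q[0])/1.5),4))
    return o
E
python3 - <<'E'
from m import *
print("toolaxes",Rm.round(3).tolist())
p=cv2.imread("pics/top0.png"); h=cv2.cvtColor(p,cv2.COLOR_BGR2HSV); d=np.load("top0.npy"); P=cloud("top",d)
box=np.zeros((480,640),bool); box[165:280,245:345]=1
blue=(box&(h[...,0]>100)&(h[...,0]<130)&(h[...,1]>110)).astype(np.uint8)
n,l,st,c=cv2.connectedComponentsWithStats(blue); i=1+st[1:,4].argmax(); m=l==i
v,u=np.nonzero(m); q=np.array([onplane("top",a,b,95)[:2] for a,b in zip(u,v)],np.float32)
r=cv2.minAreaRect(q); print("lid",r,st[i]); print(cv2.boxPoints(r).round(1))
org=box&(h[...,0]<14)&(h[...,1]>150)
n,l,st,c=cv2.connectedComponentsWithStats(org.astype(np.uint8)); i=1+st[1:,4].argmax()
v,u=np.nonzero(l==i); q=np.array([onplane("top",a,b,95)[:2] for a,b in zip(u,v)],np.float32)
r=cv2.minAreaRect(q); print("lip",r,st[i]); print(cv2.boxPoints(r).round(1))
g=((h[...,0]>50)&(h[...,0]<85)&(h[...,1]>100)).astype(np.uint8)[210:245,400:455]
v,u=np.nonzero(g); u=u+400; v=v+210
q=np.array([onplane("top",a,b,42)[:2] for a,b in zip(u,v)])
hd=q[(q[:,1]<-375)]; m=hd.mean(0); w,V=np.linalg.eigh(np.cov((hd-m).T)); a=V[:,1]; a*=-np.sign(a[1]); t=(q-m)@a
tip=m+a*t.max(); print("handle axis yaw",np.arctan2(a[1],a[0]),"tip",tip,"len",np.ptp(t),"origin from tip",tip-115*a,"grip",tip-55*a, "origin from rim", m+a*(t.min()+29))
E
```

```text
toolaxes [[-0.906, 0.423, 0.0], [0.423, 0.906, 0.0], [-0.0, 0.0, -1.0]]Traceback (most recent call last):
  File "<stdin>", line 7, in <module>
  File "h.py", line 13, in onplane
    c,M=cal(n); d=M@np.array([(u-c["cx"])/c["fx"],(v-c["cy"])/c["fy"],1]); e=np.array(c["eye"],float)
        ~~~^^^
  File "h.py", line 5, in cal
    c=arm.get_calibration(n); o=np.array(c["orientation"],float)
ValueError: time passes only in moves, steps and waits
```

```bash
sed -i 's/^def cal(n):/import functools\n@functools.lru_cache(None)\ndef cal(n):/' h.py
cat > meas.py <<'E'
from m import *
p=cv2.imread("pics/top0.png"); h=cv2.cvtColor(p,cv2.COLOR_BGR2HSV)
box=np.zeros((480,640),bool); box[165:280,245:345]=1
def big(m):
    n,l,st,c=cv2.connectedComponentsWithStats(m.astype(np.uint8)); i=1+st[1:,4].argmax(); return np.nonzero(l==i)
for nm,m in (("lid",box&(h[...,0]>100)&(h[...,0]<130)&(h[...,1]>110)),("lip",box&(h[...,0]<14)&(h[...,1]>150))):
    v,u=big(m); q=np.array([onplane("top",a,b,95)[:2] for a,b in zip(u,v)],np.float32)
    r=cv2.minAreaRect(q); print(nm,r); print(cv2.boxPoints(r).round(1).tolist())
g=(h[...,0]>50)&(h[...,0]<85)&(h[...,1]>100); g[:210]=0;g[246:]=0;g[:,:400]=0;g[:,455:]=0
v,u=big(g)
q=np.array([onplane("top",a,b,42)[:2] for a,b in zip(u,v)])
hd=q[(q[:,1]<-375)]; m=hd.mean(0); w,V=np.linalg.eigh(np.cov((hd-m).T)); a=V[:,1]; a*=-np.sign(a[1]); t=(q-m)@a
tip=m+a*t.max(); print("handle yaw",np.arctan2(a[1],a[0]),"tip",tip,"len",np.ptp(t),"origin from tip",tip-115*a,"grip",tip-55*a, "origin from rim", m+a*(t.min()+29))
E
python3 meas.py
```

```text
lid ((604.4923706054688, 28.809295654296875), (183.60792541503906, 263.3072509765625), 78.70365142822266)
[[457.3999938964844, -35.400001525878906], [715.5999755859375, -87.0], [751.5999755859375, 93.0], [493.3999938964844, 144.60000610351562]]
lip ((583.7157592773438, -78.52593994140625), (27.589290618896484, 106.79859161376953), 78.78067779541016)
[[528.7000122070312, -81.69999694824219], [633.4000244140625, -102.4000015258789], [638.7999877929688, -75.4000015258789], [534.0, -54.599998474121094]]
handle yaw -1.9176942422631589 tip [ 561.21236615 -437.57000957] len 137.31245344674 origin from tip [ 600.31031325 -329.4203423 ] grip [ 579.91138433 -385.84625566] origin from rim [ 598.0366668  -335.70952434]
```

```bash
python3 -m inch '[[[-1,-0.87,-0.25],0,0],[[-1,-0.87,-0.25],0,0],[[-1,-0.87,-0.25],0,0],[[-1,-0.87,-0.25],0,0],[[-1,-0.87,-0.25],0,0],[[-1,-0.87,-0.25],0,0]]'
python3 -m inch '[[[-1,-0.87,0],0.3,0],[[-1,-0.87,0],0.3,0],[[-1,-0.87,0],0.3,0],[[-1,-0.87,0],0.3,0],[[-1,-0.87,0],0.3,0],[[-1,-0.87,0],0.3,0]]'
python3 - <<'E'
from m import *
print(go([572.1,-133.1,250],1.3736))
E
```

```text
t: 1.45
tool_pos: [372.6, 323.2, 300.8]
tcp_rot: [0.684, 3.065, 0.001]
force: [-0.1, 0.8, -0.5]
grip_width: -0.1
grip_force: 0.0
t: 2.2
tool_pos: [479.7, 82.1, 299.9]
tcp_rot: [-1.349, -2.837, -0.0]
force: [-0.5, 0.4, 0.2]
grip_width: -0.2
grip_force: 0.0
[[-1.1264, -0.321, 0.249], 0.5869]
```

```bash
python3 -m inch '[[[-1,-0.32,0],0.587,0],[[-1,-0.32,0],0.587,0],[[-1,-0.32,0],0.587,0],[[-1,-0.32,0],0.587,0],[[-1,-0.32,0],0.587,0],[[-1,-0.32,0],0.587,0],[[-1,-0.32,0],0.587,0]]'
python3 - <<'E'
from m import *
print(go([570.1,-143.1,88],1.3736), s["joint_positions"].round(2))
E
```

```text
t: 3.08
tool_pos: [556.5, -112.1, 300.4]
tcp_rot: [-2.424, -1.999, -0.0]
force: [0.0, 0.0, -0.3]
grip_width: -0.0
grip_force: 0.0
[[-0.1396, 0.0963, 1.0617], 0.0037] [-0.32  0.36  1.64  0.    1.14 -0.12]
```

```bash
python3 -m inch '[[[-0.14,0.096,0.1],0.004,0],[[-0.14,0.096,0.1],0.004,0],[[-0.14,0.096,1],0.004,0],[[-0.14,0.096,1],0.004,0],[[-0.14,0.096,1],0.004,0],[[-0.14,0.096,1],0.004,0]]'
python3 -m inch '[[[0.12,0,0.06],0,0],[[0.12,0,0.06],0,0],[[0.13,0,0.06],0,0],[[0.14,0,0.06],0,0]]'
python3 -m inch '[[[0.02,0,0],0,0],[[0.03,0,0],0,0],[[0.03,0,0],0,0]]'
```

```text
t: 3.82
tool_pos: [568.3, -143.4, 97.8]
tcp_rot: [-2.428, -1.984, 0.005]
force: [1.1, -0.2, 0.3]
grip_width: -0.1
grip_force: 0.0
t: 4.32
tool_pos: [575.8, -117.8, 89.7]
tcp_rot: [2.434, 1.984, 0.002]
force: [-0.3, 0.6, 0.7]
grip_width: -0.0
grip_force: 0.0
t: 4.7
tool_pos: [576.6, -111.4, 88.3]
tcp_rot: [-2.434, -1.986, -0.0]
force: [-0.4, -0.6, 1.0]
grip_width: -0.1
grip_force: 0.0
```

```bash
python3 -m inch '[[[0.01,0,0],0,0],[[0.015,0,0],0,0],[[0.02,0,0],0,0],[[0.02,0,0],0,0]]'
python3 -m inch '[[[0.01,0,0],0,0],[[0.015,0,0],0,0],[[0.015,0,0],0,0]]'
```

```text
t: 5.2
tool_pos: [577.4, -107.6, 88.3]
tcp_rot: [-2.434, -1.986, -0.0]
force: [-0.3, -0.6, -0.2]
grip_width: 0.2
grip_force: 0.0
t: 5.58
tool_pos: [578.0, -104.6, 88.3]
tcp_rot: [-2.434, -1.986, -0.0]
force: [0.4, -0.1, -0.3]
grip_width: 0.2
grip_force: 0.0
```

```bash
python3 -m inch '[[[0.005,0,0],0,0],[[0.01,0,0],0,0],[[0.01,0,0],0,0]]'
python3 -m inch '[[[0.005,0,0],0,0],[[0.01,0,0],0,0],[[0.01,0,0],0,0]]'
python3 -m inch '[[[0.005,0,0],0,0],[[0.01,0,0],0,0],[[0.01,0,0],0,0]]'
```

```text
t: 5.95
tool_pos: [578.4, -102.7, 88.3]
tcp_rot: [-2.434, -1.986, -0.0]
force: [0.4, 0.3, 0.1]
grip_width: -0.1
grip_force: 0.0
t: 6.32
tool_pos: [578.5, -102.5, 88.3]
tcp_rot: [2.434, 1.985, -0.002]
force: [-4.5, -14.7, 0.2]
grip_width: -0.1
grip_force: 7.3
t: 6.7
tool_pos: [578.6, -102.2, 88.3]
tcp_rot: [2.433, 1.984, -0.005]
force: [-8.6, -28.9, 0.5]
grip_width: 0.0
grip_force: 14.9
```

```bash
python3 -m inch '[[[0,0,-0.02],0,0],[[0,0,-0.04],0,0],[[0,0,-0.06],0,0],[[0,0,-0.06],0,0]]'
python3 - <<'E'
from h import *
p,d=arm.capture("scene"); cv2.imwrite("pics/s1.png",p[:,:,::-1]); P=cloud("scene",d)
h=cv2.cvtColor(p,cv2.COLOR_RGB2HSV)
m=(h[...,0]<14)&(h[...,1]>150); m[:200]=0;m[300:]=0;m[:,:270]=0;m[:,340:]=0
print(m.sum(),P[m].mean(0),np.percentile(P[m][:,2],[10,50,90]))
E
```

```text
t: 7.2
tool_pos: [578.6, -102.0, 100.5]
tcp_rot: [2.433, 1.984, -0.004]
force: [-7.6, -25.4, -0.5]
grip_width: 0.3
grip_force: 13.4
285 [591.21120921 -73.61955738 104.6281745 ] [102.00033041 104.65664147 107.44295045]
```

```bash
python3 -m inch '[[[0.001,0,-0.025],0,0],[[0.002,0,-0.05],0,0],[[0.005,0,-0.078],0,0],[[0.008,0,-0.105],0,0],[[0.012,0,-0.132],0,0],[[0.016,0,-0.16],0,0]]'
cat > lip.py <<'E'
from h import *
def lip():
    p,d=arm.capture("scene"); P=cloud("scene",d); h=cv2.cvtColor(p,cv2.COLOR_RGB2HSV)
    m=(h[...,0]<14)&(h[...,1]>150)&(d>0)&(P[...,0]>450)&(P[...,0]<720)&(P[...,1]>-150)&(P[...,1]<330)&(P[...,2]>70)
    q=np.median(P[m],0); e=np.array([.196,.981]); r=(q[:2]-[604.5,28.8])@e-95
    print(m.sum(),q.round(1),"theta",np.arctan2(q[2]-90,-r)); return p
if __name__=="__main__": lip()
E
python3 lip.py
```

```text
t: 8.0
tool_pos: [579.3, -98.4, 132.5]
tcp_rot: [2.433, 1.984, -0.004]
force: [-5.9, -20.6, 1.2]
grip_width: -0.2
grip_force: 10.6
317 [593.6 -69.2 134.6] theta 0.2268812002585043
```

```bash
python3 -m inch '[[[0.012,0,-0.054],0,0],[[0.025,0,-0.108],0,0],[[0.042,0,-0.161],0,0],[[0.061,0,-0.213],0,0],[[0.083,0,-0.265],0,0],[[0.107,0,-0.314],0,0],[[0.134,0,-0.363],0,0],[[0.163,0,-0.41],0,0]]'
python3 lip.py
```

```text
t: 9.05
tool_pos: [586.0, -65.7, 215.3]
tcp_rot: [2.433, 1.984, -0.003]
force: [-5.5, -13.3, 6.6]
grip_width: -0.2
grip_force: 7.1
393 [600.1 -35.7 211.2] theta 0.6506918724324876
```

```bash
python3 -m inch '[[[0.035,0,-0.05],0,0],[[0.075,0,-0.1],0,0],[[0.12,0,-0.14],0,0],[[0.165,0,-0.18],0,0],[[0.215,0,-0.22],0,0],[[0.27,0,-0.25],0,0],[[0.325,0,-0.275],0,0],[[0.38,0,-0.29],0,0],[[0.44,0,-0.3],0,0],[[0.5,0,-0.3],0,0],[[0.5,0,-0.3],0,0]]'
python3 lip.py
```

```text
t: 10.48
tool_pos: [607.4, 34.8, 276.5]
tcp_rot: [2.431, 1.985, 0.004]
force: [-2.1, -6.1, 16.9]
grip_width: -0.0
grip_force: 0.0
434 [621.   59.3 288.6] theta 1.2690111955488934
```

```bash
python3 -m inch '[[[-0.02,0,-0.03],0,0],[[-0.06,0,-0.1],0,0],[[-0.06,0,-0.16],0,0],[[-0.06,0,-0.16],0,0]]'
python3 lip.py
```

```text
t: 11.02
tool_pos: [604.4, 22.5, 307.4]
tcp_rot: [2.434, 1.985, 0.002]
force: [-0.5, -0.6, -0.0]
grip_width: -0.1
grip_force: 0.0
419 [621.6  59.7 288.4] theta 1.2710959026249289
```

```bash
python3 -m inch '[[[0.03,0,0],0,0],[[0.06,0,0],0,0],[[0.09,0,0],0,0],[[0.12,0,0],0,0],[[0.15,0,0],0,0],[[0.18,0,0],0,0],[[0.18,0,0],0,0]]'
python3 lip.py
```

```text
t: 11.95
tool_pos: [611.4, 58.3, 306.2]
tcp_rot: [-2.434, -1.986, -0.0]
force: [0.5, -0.2, 0.1]
grip_width: 0.1
grip_force: 0.0
406 [625.8  82.2 296.6] theta 1.386727350972847
```

```bash
python3 -m inch '[[[0.03,0,0],0,0],[[0.06,0,0],0,0],[[0.09,0,0],0,0],[[0.12,0,0],0,0],[[0.15,0,0],0,0],[[0.18,0,0],0,0],[[0.21,0,0],0,0],[[0.24,0,0],0,0],[[0.27,0,0],0,0],[[0.3,0,0],0,0],[[0.3,0,0],0,0]]'
python3 lip.py
```

```text
t: 13.38
tool_pos: [623.5, 117.0, 306.2]
tcp_rot: [-2.434, -1.986, -0.0]
force: [0.6, 0.4, -0.0]
grip_width: -0.2
grip_force: 0.0
322 [640.3 137.9 306.8] theta 1.6583382945232252
```

```bash
for i in 1; do python3 -m inch '[[[0.015,0,0],0,0],[[0.03,0,0],0,0],[[0.045,0,0],0,0],[[0.045,0,0],0,0]]'; done; python3 lip.py
```

```text
t: 13.92
tool_pos: [625.3, 125.6, 306.3]
tcp_rot: [-2.434, -1.986, -0.0]
force: [-0.5, 0.1, -1.1]
grip_width: -0.4
grip_force: 0.0
304 [643.  146.5 306.7] theta 1.699417122942997
```

```bash
python3 -m inch '[[[0.015,0,0],0,0],[[0.025,0,0],0,0],[[0.025,0,0],0,0]]'; python3 lip.py
```

```text
t: 14.35
tool_pos: [626.3, 130.4, 306.3]
tcp_rot: [-2.434, -1.986, -0.0]
force: [-0.2, 0.1, -0.1]
grip_width: 0.1
grip_force: 0.0
285 [642.5 152.  307.1] theta 1.7232180242577593
```

```bash
python3 -m inch '[[[0.015,0,0],0,0],[[0.025,0,0],0,0],[[0.025,0,0],0,0]]'; python3 lip.py
```

```text
t: 14.78
tool_pos: [627.3, 135.3, 306.3]
tcp_rot: [-2.434, -1.986, -0.0]
force: [-0.6, 1.4, 0.2]
grip_width: 0.2
grip_force: 0.0
274 [644.3 156.6 306.7] theta 1.7452360060530234
```

```bash
python3 -m inch '[[[0.01,0,0],0,0],[[0.02,0,0],0,0],[[0.02,0,0],0,0]]'
```

```text
t: 15.2
tool_pos: [628.1, 139.2, 306.3]
tcp_rot: [-2.434, -1.986, -0.0]
force: [-0.1, 0.4, -0.1]
grip_width: 0.1
grip_force: 0.0
```

```bash
python3 -m inch '[[[0.01,0,0],0,0],[[0.02,0,0],0,0],[[0.02,0,0],0,0]]'
```

```text
t: 15.58
tool_pos: [628.9, 143.1, 306.3]
tcp_rot: [-2.434, -1.986, -0.0]
force: [-0.5, 0.4, -0.1]
grip_width: 0.0
grip_force: 0.0
```

```bash
python3 -m inch '[[[0.01,0,0],0,0],[[0.02,0,0],0,0],[[0.02,0,0],0,0]]'; python3 lip.py
```

```text
t: 15.95
tool_pos: [629.7, 147.0, 306.3]
tcp_rot: [-2.434, -1.986, -0.0]
force: [0.1, -0.8, 0.7]
grip_width: 0.0
grip_force: 0.0
241 [649.3 168.5 305.3] theta 1.8025383061874103
```

```bash
python3 -m inch '[[[-0.05,0,0],0,0],[[-0.05,0,0.12],0,0],[[-0.05,0,0.12],0,0],[[-0.03,0,0.12],0,0],[[-0.03,0,0.12],0,0]]'
python3 -m inch '[[[0.01,0,0],0,0],[[0.02,0,0],0,0],[[0.02,0,0],0,0]]';python3 lip.py
```

```text
t: 16.62
tool_pos: [628.7, 141.3, 283.2]
tcp_rot: [2.434, 1.986, 0.002]
force: [0.3, 0.6, 0.4]
grip_width: 0.1
grip_force: 0.0
t: 17.0
tool_pos: [629.2, 145.1, 282.4]
tcp_rot: [-2.434, -1.986, -0.0]
force: [-0.7, -0.8, -0.2]
grip_width: 0.0
grip_force: 0.0
258 [650.2 171.3 305. ] theta 1.8156912514522154
```

```bash
python3 -m inch '[[[0.01,0,0],0,0],[[0.02,0,0],0,0],[[0.02,0,0],0,0]]'; python3 lip.py
```

```text
t: 17.42
tool_pos: [630.1, 149.0, 282.3]
tcp_rot: [-2.434, -1.986, -0.0]
force: [0.0, 0.5, -0.2]
grip_width: -0.3
grip_force: 0.0
255 [650.1 175.4 304.3] theta 1.8340376346925507
```

```bash
python3 -m inch '[[[0.01,0,0],0,0],[[0.02,0,0],0,0],[[0.02,0,0],0,0]]'; python3 lip.py
```

```text
t: 17.85
tool_pos: [630.9, 152.9, 282.3]
tcp_rot: [-2.434, -1.986, -0.0]
force: [-0.4, 0.7, 0.3]
grip_width: 0.2
grip_force: 0.0
226 [652.4 179.9 303.5] theta 1.8563188170347842
```

```bash
python3 -m inch '[[[0.01,0,0],0,0],[[0.015,0,0],0,0],[[0.015,0,0],0,0]]'; python3 lip.py
```

```text
t: 18.27
tool_pos: [631.5, 155.8, 282.3]
tcp_rot: [-2.434, -1.986, -0.0]
force: [0.4, 0.1, 0.3]
grip_width: -0.1
grip_force: 0.0
220 [652.6 183.2 302.5] theta 1.8716028631466979
```

```bash
python3 -m inch '[[[0.01,0,0],0,0],[[0.015,0,0],0,0],[[0.015,0,0],0,0]]'; python3 lip.py
```

```text
t: 18.7
tool_pos: [632.1, 158.7, 282.3]
tcp_rot: [-2.434, -1.986, -0.0]
force: [0.2, -0.3, 0.2]
grip_width: 0.2
grip_force: 0.0
210 [653.2 185.8 301.7] theta 1.884127186732435
```

```bash
python3 -m inch '[[[0.01,0,0],0,0],[[0.015,0,0],0,0],[[0.015,0,0],0,0]]'; python3 lip.py
```

```text
t: 19.12
tool_pos: [632.7, 161.7, 282.3]
tcp_rot: [-2.434, -1.986, -0.0]
force: [-0.1, -0.1, 0.2]
grip_width: -0.1
grip_force: 0.0
204 [654.6 189.2 300.6] theta 1.9008964730294748
```

```bash
python3 -m inch '[[[0.01,0,0],0,0],[[0.015,0,0],0,0],[[0.015,0,0],0,0]]'; python3 lip.py
```

```text
t: 19.55
tool_pos: [633.3, 164.6, 282.3]
tcp_rot: [-2.434, -1.986, -0.0]
force: [0.1, -0.0, -0.1]
grip_width: -0.3
grip_force: 0.0
197 [659.  192.  299.7] theta 1.9177031465849552
```

```bash
python3 -m inch '[[[0.01,0,0],0,0],[[0.015,0,0],0,0],[[0.015,0,0],0,0]]'; python3 lip.py
```

```text
t: 19.98
tool_pos: [633.5, 165.4, 282.2]
tcp_rot: [2.434, 1.984, -0.006]
force: [-2.7, -12.7, 1.7]
grip_width: 0.4
grip_force: 6.4
193 [658.1 192.7 300. ] theta 1.9191861481852481
```

```bash
python3 -m inch '[[[0.01,0,0],0,0],[[0.015,0,0],0,0],[[0.015,0,0],0,0]]'; python3 lip.py
```

```text
t: 20.4
tool_pos: [633.6, 165.9, 282.2]
tcp_rot: [2.433, 1.982, -0.012]
force: [-7.6, -26.0, 4.6]
grip_width: 0.3
grip_force: 14.0
196 [657.2 193.  300. ] theta 1.9198801835313466
```

The stop was felt at about 1.91 rad. I'll back off now and move to the scoop.

```bash
python3 -m inch '[[[-0.01,0,0],0,0],[[-0.03,0,0],0,0],[[-0.1,0,0],0,0],[[-0.4,0,0],0,0.5],[[-1,0,-0.1],0,0.5],[[-1,0,-0.1],0,0.5],[[-1,0,-0.1],0,0.5],[[-1,0,-0.1],0,0.5]]'; python3 lip.py
python3 -m inch '[[[-1,0,0],0,0.5],[[-1,0,0],0,0.5],[[-1,0,0],0,0.5],[[-1,0,0],0,0.5],[[-1,0,0],0,0.5]]'
python3 - <<'E'
from m import *
print(go([579,-386,150],1.224))
p,d=arm.capture("scene"); cv2.imwrite("pics/s2.png",p[:,:,::-1])
E
```

```text
t: 21.45
tool_pos: [594.2, -25.6, 302.3]
tcp_rot: [-2.435, -1.985, -0.001]
force: [-0.0, 0.3, 0.3]
grip_width: 43.1
grip_force: 0.0
199 [655.2 193.2 299.7] theta 1.9194555342163686
t: 22.12
tool_pos: [554.3, -220.9, 301.9]
tcp_rot: [-2.434, -1.985, -0.0]
force: [-0.6, 0.0, 0.1]
grip_width: 42.6
grip_force: 0.0
[[-0.784, 0.2873, 0.7589], 0.0962]
```

View pics/s2.png

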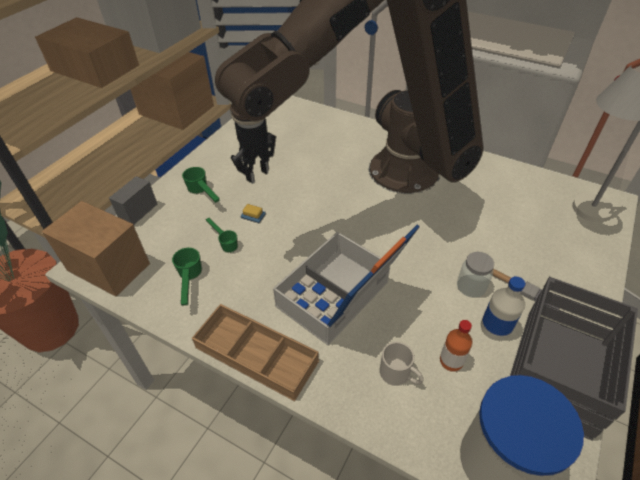

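The lid stands open on its stop (370,275). The empty compartment is the robot-side one (338,265), and scoop B is at (229,240), undisturbed.

```bash
python3 -m inch '[[[-0.78,0.29,0.76],0.096,0.5],[[-0.78,0.29,0.76],0.096,0.5],[[-0.78,0.29,0.76],0.096,0.5],[[-0.78,0.29,0.76],0.096,0.5],[[-0.78,0.29,0.76],0.096,0.5],[[-0.78,0.29,0.76],0.096,0.5]]'
python3 - <<'E'
from m import *
for n in("scene","top"):
    p,d=arm.capture(n); P=cloud(n,d); h=cv2.cvtColor(p,cv2.COLOR_RGB2HSV)
    m=(h[...,0]>50)&(h[...,0]<85)&(h[...,1]>100)&(abs(P[...,0]-585)<60)&(abs(P[...,1]+370)<90)&(P[...,2]>30)&(P[...,2]<60)
    print(n,m.sum(),P[m].min(0),P[m].max(0))
    hd=P[m&(P[...,1]<-370)]
    print(len(hd),hd.mean(0))
    for t in("scoop","scoop_grip"):
        for r in arm.mark_of(t,n)[:4]: print(t,r["conf"],onplane(n,r["point"][0]*640,r["point"][1]*480,37 if "_" in t else 0).round())
print(go([579,-386,35],1.224))
E
```

```text
t: 22.92
tool_pos: [580.4, -384.1, 151.0]
tcp_rot: [2.569, 1.807, 0.001]
force: [0.1, -0.3, 0.5]
grip_width: 42.6
grip_force: 0.0
scene 157 [ 566.66210193 -432.11557674   30.04517161] [ 631.12418988 -295.92340399   48.18930795]
46 [ 578.38610662 -400.26576253   39.26464755]
scoop 0.87 [ 605. -328.    0.]
scoop 0.85 [ 740. -370.    0.]
scoop 0.69 [ 421. -590.    0.]
scoop 0.37 [354. 506.   0.]
scoop_grip 0.73 [ 583. -379.   37.]
scoop_grip 0.61 [ 455. -517.   37.]
top 19 [ 575.29269842 -351.68455008   30.54756422] [ 622.18203705 -307.09942394   47.29290961]
0 [nan nan nan]
scoop 0.87 [ 437. -603.    0.]
scoop 0.87 [ 731. -373.    0.]
scoop 0.4 [601.  36.   0.]
scoop_grip 0.88 [ 807. -332.   37.]
scoop_grip 0.85 [ 465. -529.   37.]
[[-0.0114, -0.0039, 0.5798], 0.0014]<stdin>:7: RuntimeWarning: Mean of empty slice.
  ret = um.true_divide(
```

```bash
python3 -m inch '[[[-0.01,-0.002,0.25],0,0.5],[[-0.01,-0.002,0.45],0,0.5],[[-0.01,-0.002,0.54],0,0.5],[[-0.01,-0.002,0.575],0,0.5],[[-0.01,-0.002,0.575],0,0.5]]'
python3 -m inch '[[[0,0,0],0,0.3],[[0,0,0],0,0.2],[[0,0,0],0,0.1],[[0,0,0],0,0],[[0,0,0],0,0],[[0,0,0],0,0]]'
```

```text
t: 23.85
tool_pos: [578.8, -387.9, 36.1]
tcp_rot: [2.57, 1.805, 0.001]
force: [0.4, 0.5, 0.7]
grip_width: 42.9
grip_force: 0.0
t: 24.6
tool_pos: [578.6, -388.0, 36.0]
tcp_rot: [2.57, 1.805, 0.0]
force: [-1.1, -0.8, 5.6]
grip_width: 12.8
grip_force: 58.3
```

```bash
python3 -m inch '[[[0,0,-0.05],0,0],[[0,0,-0.15],0,0],[[0,0,-0.3],0,0],[[0,0,-0.5],0,0],[[0,0,-0.7],0,0],[[0,0,-0.7],0,0]]'
cat > sc.py <<'E'
from m import *
for n in("scene","top"):
    p,d=arm.capture(n); P=cloud(n,d); h=cv2.cvtColor(p,cv2.COLOR_RGB2HSV)
    m=(h[...,0]>50)&(h[...,0]<85)&(h[...,1]>100)&(abs(P[...,0]-T[0])<130)&(abs(P[...,1]-T[1])<130)&(P[...,2]>T[2]-60)&(P[...,2]<T[2]+25)
    q=(P[m]-T)@Rm; print(n,m.sum(),"tool-frame pct",np.percentile(q,[2,50,98],axis=0).round(1).tolist())
    cv2.imwrite(f"pics/{n}_sc.png",p[:,:,::-1])
    if n=="scene":
        u,v=map(int,proj(n,T)); cv2.imwrite("pics/crop_sc.png",cv2.resize(p[max(v-90,0):v+90,max(u-110,0):u+110,::-1],None,fx=3,fy=3))
E
python3 sc.py
```

```text
t: 25.35
tool_pos: [579.4, -388.3, 180.1]
tcp_rot: [2.566, 1.802, 0.003]
force: [-0.1, -0.5, -1.3]
grip_width: 12.9
grip_force: 58.2
scene 362 tool-frame pct [[1.8, -24.7, -7.3], [51.1, -0.3, 7.2], [94.2, 26.3, 31.8]]
top 174 tool-frame pct [[47.3, -26.0, -8.2], [63.2, 5.3, 33.3], [79.8, 24.2, 41.1]]
```

View pics/crop_sc.png

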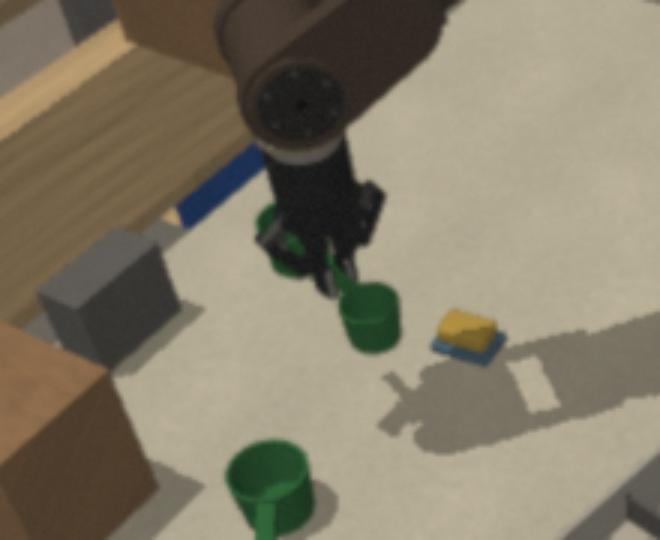

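The scoop is held by the handle and hanging level: cup at crop (370,315), in line with the tool x. I'll check the compartment by depth and work out the move.

```bash
python3 - <<'E'
from m import *
p,d=arm.capture("top"); P=cloud("top",d)
e=np.array([.1959,.9806]); f=np.array([-.9806,.1959]); q=P[...,:2]-[604.5,28.8]; a=q@e; b=q@f
m=(d>0)&(abs(a)<88)&(abs(b)<135)&(P[...,2]<25)
print("floor",m.sum(),"x",np.percentile(a[m],[2,98]),"y",np.percentile(b[m],[2,98]),P[m][:,2].mean())
r=(d>0)&(abs(a)<120)&(abs(b)<160)&(P[...,2]>75)&(P[...,2]<92)
print("rim x",np.percentile(a[r],[1,99]),"y",np.percentile(b[r],[1,99]))
print(go([541.2,22.1,180],1.3736), s["joint_positions"].round(2))
E
```

```text
floor 2544 x [-82.76772035  84.32641793] y [-56.70028349 131.96597218] 4.999293111786263
rim x [-94.01691621  93.74876651] y [-137.96225776  131.60743568]
[[1.8634, -0.8697, -0.021], -0.0995] [-0.69  0.66  1.44  0.    1.03 -0.34]
```

```bash
python3 -m inch '[[[0.1,-0.05,0],0,0],[[0.3,-0.14,0],-0.02,0],[[0.5,-0.23,0],-0.05,0],[[0.7,-0.32,0],-0.08,0],[[0.87,-0.4,0],-0.1,0],[[0.93,-0.43,0],-0.1,0],[[0.93,-0.43,0],-0.1,0]]'
python3 - <<'E'
from m import *
print(go([543.4,21.7,180],1.3736))
E
```

```text
t: 26.38
tool_pos: [560.7, -183.2, 174.8]
tcp_rot: [-2.427, -1.993, 0.001]
force: [-0.0, -0.5, -0.8]
grip_width: 12.7
grip_force: 58.2
[[0.9882, -0.2842, -0.0255], 0.0009]
```

```bash
python3 -m inch '[[[0.1,-0.03,0],0,0],[[0.3,-0.09,0],0,0],[[0.5,-0.14,0],0,0],[[0.7,-0.2,0],0,0],[[0.88,-0.25,0],0,0],[[0.97,-0.28,0],0,0],[[0.985,-0.284,0],0,0],[[0.985,-0.284,0],0,0]]'
python3 sc.py; python3 - <<'E'
from m import *
print(go([543.4,21.7,44],1.3736))
E
```

```text
t: 27.38
tool_pos: [543.6, 20.1, 175.2]
tcp_rot: [2.429, 1.992, 0.0]
force: [0.7, -0.7, -0.4]
grip_width: 12.8
grip_force: 58.2
scene 427 tool-frame pct [[16.9, -24.4, -7.8], [60.0, -0.3, 10.0], [92.3, 28.9, 33.4]]
[[0.0092, -0.0031, 0.6561], -0.0003]Traceback (most recent call last):
  File "sc.py", line 5, in <module>
    q=(P[m]-T)@Rm; print(n,m.sum(),"tool-frame pct",np.percentile(q,[2,50,98],axis=0).round(1).tolist())
                                                    ~~~~~~~~~~~~~^^^^^^^^^^^^^^^^^^^^
    return _quantile_unchecked(
        a, q, axis, out, overwrite_input, method, keepdims, weights)
    return _ureduce(a,
                    func=_quantile_ureduce_func,
    ...<5 lines>...
                    overwrite_input=overwrite_input,
                    method=method)
    r = func(a, **kwargs)
    result = _quantile(arr,
                       quantiles=q,
    ...<2 lines>...
                       out=out,
                       weights=wgt)
    slices_having_nans = np.isnan(arr[-1, ...])
                                  ~~~^^^^^^^^^
IndexError: index -1 is out of bounds for axis 0 with size 0
```

View pics/crop_sc.png

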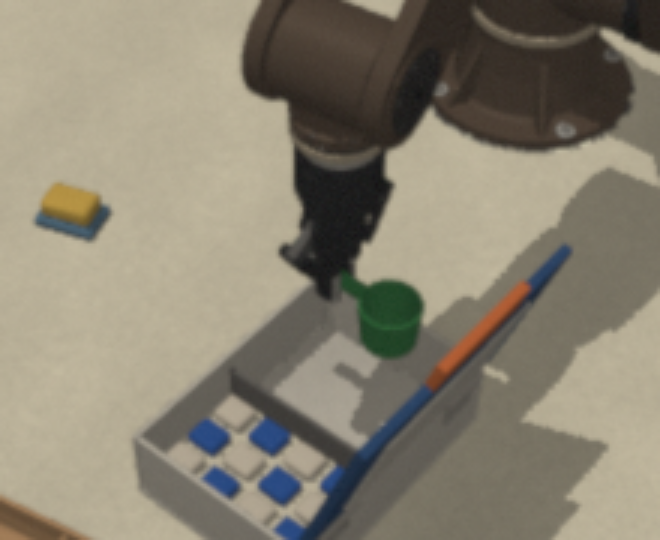

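The scoop is above the empty compartment, crop (390,320), clear of the lid and divider. I'll lower it.

```bash
python3 -m inch '[[[0.009,-0.003,0.1],0,0],[[0.009,-0.003,0.25],0,0],[[0.009,-0.003,0.4],0,0],[[0.009,-0.003,0.52],0,0],[[0.009,-0.003,0.59],0,0],[[0.009,-0.003,0.62],0,0],[[0.009,-0.003,0.635],0,0],[[0.009,-0.003,0.635],0,0]]'
python3 -m inch '[[[0,0,0.005],0,0],[[0,0,0.01],0,0],[[0,0,0.015],0,0],[[0,0,0.015],0,0]]'
```

```text
t: 28.48
tool_pos: [543.5, 22.6, 48.7]
tcp_rot: [2.428, 1.992, 0.001]
force: [-0.4, -0.3, -1.1]
grip_width: 13.1
grip_force: 58.2
t: 28.98
tool_pos: [543.2, 22.7, 45.3]
tcp_rot: [-2.429, -1.993, -0.0]
force: [-1.0, 0.2, -0.8]
grip_width: 12.6
grip_force: 58.2
```

```bash
python3 -m inch '[[[0,0,0.005],0,0],[[0,0,0.01],0,0],[[0,0,0.01],0,0]]'
```

```text
t: 29.35
tool_pos: [543.2, 22.7, 43.2]
tcp_rot: [-2.429, -1.993, 0.0]
force: [-0.8, -0.6, -1.0]
grip_width: 12.8
grip_force: 58.2
```

```bash
python3 -m inch '[[[0,0,0.005],0,0],[[0,0,0.005],0,0]]'
```

```text
t: 29.6
tool_pos: [543.3, 22.7, 42.3]
tcp_rot: [2.429, 1.993, 0.0]
force: [-0.2, -0.0, 0.6]
grip_width: 13.1
grip_force: 58.4
```

```bash
python3 -m inch '[[[0,0,0.005],0,0],[[0,0,0.005],0,0]]'
```

```text
t: 29.85
tool_pos: [543.3, 22.3, 41.8]
tcp_rot: [2.428, 1.992, 0.001]
force: [-2.5, -2.8, 9.5]
grip_width: 12.7
grip_force: 59.4
```

Contact with the floor. I'll release in small steps and retreat upward.

```bash
python3 -m inch '[[[0,0,-0.002],0,0],[[0,0,-0.002],0,0.2],[[0,0,-0.002],0,0.3],[[0,0,-0.002],0,0.45],[[0,0,-0.002],0,0.45],[[0,0,-0.002],0,0.45]]'
python3 -m inch '[[[0,0,-0.05],0,0.45],[[0,0,-0.15],0,0.45],[[0,0,-0.35],0,0.45],[[0,0,-0.6],0,0.45],[[-0.2,0,-1],0,0.45],[[-1,0,-1],0,0.45],[[-1,0,-1],0,0.45],[[-1,0,-1],0,0.45],[[-1,0,-1],0,0.45]]'
python3 -m inch '[[[-1,0,0],0,0.45],[[-1,0,0],0,0.45],[[-1,0,0],0,0.45],[[-1,0,0],0,0.45],[[-1,0,0],0,0.45]]'
python3 lip.py; python3 - <<'E'
from m import *
p,d=arm.capture("scene"); cv2.imwrite("pics/s3.png",cv2.resize(p[130:400,160:500,::-1],None,fx=2.2,fy=2.2))
p,d=arm.capture("top"); P=cloud("top",d); h=cv2.cvtColor(p,cv2.COLOR_RGB2HSV)
e=np.array([.1959,.9806]); f=np.array([-.9806,.1959]); q=P[...,:2]-[604.5,28.8]; a=q@e; b=q@f
m=(h[...,0]>50)&(h[...,0]<85)&(h[...,1]>100)&(abs(a)<100)&(abs(b)<140)
print(m.sum(),np.percentile(a[m],[1,99]),np.percentile(b[m],[1,99]),np.percentile(P[m][:,2],[2,50,98]))
E
```

```text
t: 30.6
tool_pos: [543.2, 22.7, 41.7]
tcp_rot: [-2.429, -1.993, -0.0]
force: [-0.4, -0.4, 0.3]
grip_width: 38.4
grip_force: 0.0
t: 31.72
tool_pos: [503.5, -176.2, 242.8]
tcp_rot: [2.431, 1.987, 0.001]
force: [-0.3, 0.7, 0.2]
grip_width: 38.3
grip_force: 0.0
t: 32.35
tool_pos: [465.1, -369.2, 241.6]
tcp_rot: [-2.429, -1.992, -0.0]
force: [0.0, 0.0, -0.2]
grip_width: 38.3
grip_force: 0.0
189 [655.8 193.  299.9] theta 1.9189021323323312
300 [-69.32778634  63.20289495] [37.64266791 84.43574256] [ 1.60092402 14.93055287 53.16201907]
```

View pics/s3.png

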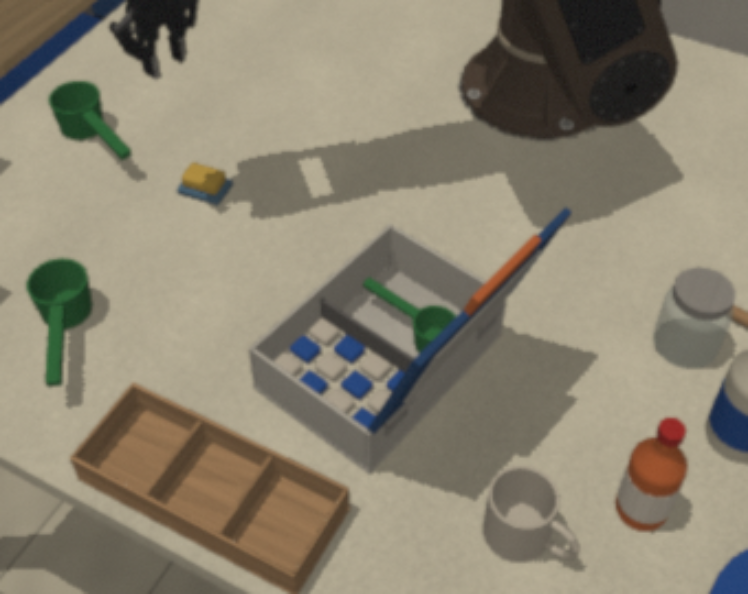

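The scoop stands upright in the empty compartment (435,325). The lid is still at its stop (1.919 rad), and everything else is in place.

```bash
python3 -c "
from rig import arm
print(arm.finish_job())"
```

```text
the job is handed in; nothing more can be done
None
```

The job is handed in at about 32 s: the lid is open on its stop (about 1.92 rad by camera), though the push went on briefly to about 27 N after it met the stop at about 13 N, and the small green scoop stands upright in the empty compartment.

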